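Thread the tipping axle of a mould stand

TASK

Take the orange-handled axle from its wooden rest and thread it nose first through the three holes of the blue mould stand (the blue plate on the side of the rest, the loose mould carrier, the far blue plate), until its brass collar is fully home against the first plate; press it there with about 10 N, then let go. The frame was set by hand, so the holes are several millimetres off: feel your way in gently, and never press or wedge the axle against the stand with 25 N or more. Leave the jug, the jar and the brush alone.

Things in the scene. Friction and masses are not known exactly. Their poses are not given: they have to be found in the camera images.
- stand: Mould tipping stand: a grey foot plate 170 x 190 x 12 mm, fixed; origin at the centre of its underside, z up. It carries two upright blue plates and, between them, a loose carrier with white plaster moulds (tops 84 mm high). All three uprights have a round 15.5 mm hole, nominally on one line along the stand's y axis at x = 0, 115 mm up. The axle goes in from +y towards -y.
- hole_mouth (a point): NOMINAL centre of the first hole, on the outer face of the first blue plate (x 0, y +71, z 115 mm in the stand). Both blue plates (60 mm wide, 12 mm thick, 148 mm high) are one rigid hand-set frame: the real holes are up to 9 mm off to either side (x) and up to 6 mm off in height, unreported, and do not yield. Parallel to the stand; the face's y is exact; the collar seats on it.
- hole_mid (a point): NOMINAL centre of the carrier's hole (x 0, y 0, z 115 mm in the stand), in a silver upright 44 mm wide, 12 mm thick, 137 mm high. The carrier is at the blue frame's true height but loose: it sits up to 3 mm to either side (x) of the frame's hole line, and slides along x with about 1.5 N of friction when the tapered nose pushes into its hole.
- hole_far (a point): NOMINAL centre of the last hole, on the outer face of the far blue plate (x 0, y -71, z 115 mm in the stand); the real one is off by just as much as the first.
- axle_grip (a point): Place to grip on the axle's orange square handle (24 x 24 x 64 mm), on its axis, 45 mm behind the collar face, 210 mm behind the nose tip; 25 mm of handle behind it. x axis: towards the nose; z up. Axle 0.19-0.28 kg, balanced near the collar. It starts level, 55 mm up, in open notches of a fixed wooden rest (57 mm high, only a 10 mm board below the grip): lift straight up.
- axle_nose (a point): Tip of the axle's nose, on its axis; axes as axle_grip. The rod is 12 mm in diameter; its last 10 mm taper to a flat tip of 8 mm.
- axle_collar (a point): Centre of the front face of the brass collar (26 mm diameter, 6 mm thick), on the axle's axis, 165 mm behind the nose tip; axes as axle_grip. Fully home, this face lies on the outer face of the first blue plate and the nose stands 23 mm out of the far plate.
- jug_mid (a point): Loose blue plastic jug, 100 mm wide foot, 130 mm tall with handle and spout; point at its centre 65 mm up. To be left alone.
- bottle_mid (a point): Loose white plastic jar with red cap, 56 mm diameter, 130 mm tall; point 65 mm up. To be left alone.
- brush_grip (a point): Loose brush lying on the table; point on its handle. To be left alone.
There are look-alikes about, which are no part of the job. There is more than one size of the part that bears axle_grip; the job needs the larger.

How it is judged (in metres and radians):
On the way, in this order (a step that is already met when the one before it is completed fails the run):
1. the nose is through the first blue plate (y of axle_nose in the frame of stand below 0.05 m and x of axle_nose in the frame of stand between -0.013 and 0.013 m and z of axle_nose in the frame of stand between 0.104 and 0.126 m), for 0.1 s.
2. the nose is through the carrier (y of axle_nose in the frame of stand below -0.015 m and x of axle_nose in the frame of stand between -0.013 and 0.013 m and z of axle_nose in the frame of stand between 0.104 and 0.126 m), for 0.1 s.
3. the collar is pressed home with at least 6 N (y of axle_collar in the frame of stand below 0.0725 m and contact force between axle and stand above 6 N), for 0.1 s.
At the end, for the whole second after the job is handed in: The axle runs through all three holes (its nose and collar within 13 mm sideways and 11 mm in height of the nominal hole line), the collar's face within 1.5 mm of the first plate's outer face, at rest (y of axle_collar in the frame of stand below 0.0725 m and y of axle_nose in the frame of stand below -0.085 m and x of axle_nose in the frame of stand between -0.013 and 0.013 m and z of axle_nose in the frame of stand between 0.104 and 0.126 m and x of axle_collar in the frame of stand between -0.013 and 0.013 m and z of axle_collar in the frame of stand between 0.104 and 0.126 m and linear speed of axle below 0.02 m/s); the robot touches nothing.
It fails at once if the axle is pressed against the stand with 25 N or more (contact force between axle and stand above 25 N).
It fails at once if the jug is shoved more than 30 mm (distance of jug_mid from where it was at the start of the episode above 0.03 m).
It fails at once if the jar is shoved more than 30 mm (distance of bottle_mid from where it was at the start of the episode above 0.03 m).
It fails at once if the brush is shoved more than 30 mm (distance of brush_grip from where it was at the start of the episode above 0.03 m).
It also fails if it takes over 72 s, if anything falls off the work surface, if the arm or the gripper's body presses on something with over 40 N, if the wrist force passes 120 N, or if a joint passes its speed limit or range.

ROBOT

A 6-joint arm with a two-finger parallel gripper is mounted at the origin on the work surface. World frame = base frame: x ahead of the robot, y to its left, z up, the work surface at z = 0. Lengths are in mm, angles in rad, forces in N, time in s.
With the tool pointing down it reaches from about 300 to 775 mm from the base axis. Payload 14.6 kg.
Tool frame: the origin (TCP) lies midway between the tips of the shut fingers; the grasp point (between the pads) lies grasp_offset behind it (grasp_offset is the distance from the TCP to the grasp point, in mm); z points along the fingers, y is the line along which they close (so a half turn about z gives the same grasp; the last joint's range is limited). The gripper opens to 94 mm and grips with 3 to 60 N. Pads are 16 mm wide; open, the fingers measure 119 mm over their backs; the gripper's body (75 mm by 177 mm) begins 78 mm behind the grasp point.
Start: joints at [1.064, 0.3, 1.521, -0, 1.321, -0.067], TCP at [234.163, 497.651, 205.446] pointing down, gripper open.
Joint ranges: [-3.03, 3.03], [-0.79, 2.21], [0.23, 2.52], [-1.04, 4.18], [0, 3.07], [-2.55, 2.55]. Speed limits (rad/s): [2.22, 2.22, 2.57, 3.14, 3.14, 3.14].

INTERFACE

Orientations are given as [roll, pitch, yaw] about the fixed x, y, z axes, in that order (R = Rz(yaw) Ry(pitch) Rx(roll)).
In Python, from cell import * gives the robot as it stands. The module is installed in compiled form; this text tells all that it offers.
- The arm moves only by the shell command python3 -m jog 'ROWS' [FORCE]. ROWS is JSON, a list of rows, each a list of 3 entries, a list of its own where there are three numbers: the finger opening in mm, from 0 to 94, then the shift along the tool's x, y, z in units of 50 mm (1.0 is 50 mm), then the turn about the tool's z in units of 180 degrees (1.0 is 180 degrees). In form: [[fingers, [dx, dy, dz], twist], ...]. A call has 1 to 20 rows; each row shifts and turns the commanded pose from where the row before left it, along the tool's axes as they then stand; what a row does not reach is not made up. A row lasts 1/10 s, in which the tool goes at most 50 mm and 8.59 degrees, less where a joint would pass 70% of its speed; a pose out of reach is approached as far as the arm can. A call with a number of a shift or a turn outside -1 to 1 is refused whole. A call with a gripper value outside its range is refused whole. The fingers move at their own pace and stop on an object; FORCE is the grip in N (left out, the last holds). Time passes only in rows, so rows that do not move let the fingers close. It gives the time, the measured TCP pose, the force, the opening and the grip force at its end, in the units of the state.
- read_state(): the state, without advancing time (a new reading comes with each control period).
- camera(name): name is "side" or "top" or "wrist"; returns the picture (400x640x3 uint8, red, green, blue); there is no depth.
- calibration(name): a dict with "mtx" (3x3 intrinsics, pixels), "distortion" ([k1, k2, p1, p2, k3] as OpenCV has them; the pictures are not rectified), "cam_to_world" (4x4, takes a point from camera to world coordinates); the wrist camera has in their place "hand_eye" (4x4, takes a point from camera to tool coordinates, whose origin is the TCP and whose axes are the flange's). Camera axes: x right, y down, z forward; pixel columns grow to the right and rows downward; lengths in mm; the calibration is good to about 2 mm. A picture is of the moment at which its call begins: read the wrist's pose just before it. calibration takes no time and is no camera call.
- sign_off(): hands the job in; it is judged then, once.
Trained networks look in the newest picture that a camera, given by its name, has taken for a name from the list of things; names that differ only in an ending like _2 or _b are one class to them, and where a whole thing is asked for, a point or a joint stands for the part that bears it (a point fixed in the world has none). Each returns a list of dicts, best first, with "conf" (0 to 1); they miss things now and then, are a little off and sometimes report something else, mostly with a low value. They report only what shows in the picture. A call takes as long as a camera call. They do not tell look-alikes from the thing itself.
- regions_of(camera, query): "pixels" (400x640 bool, what is visible of it) and "rect" ([centre column, centre row, width, height] in pixels, round what is visible of it).
The state is a dict: "clock": time; "joints": joint angles; "qd": joint speeds; "effort": joint torques, N m; "eef_pos": TCP position; "eef_rot": TCP orientation; "wrist_force": force on the tool from outside, world axes, zero at the start; "moment": the same for the moment, N m; "finger_gap": finger opening in mm; "finger_force": force on a finger pad.
Only numpy, scipy, OpenCV 4.12 (cv2) and the standard library are available. Lean on these libraries where they do the work, as an engineer would, in place of code of your own. Each camera call takes 0.05 s, during which the arm holds its last target. There are 200 camera calls.

## Working session

There is one attempt and no reset: what is moved stays moved. The work goes in short steps, Python scripts to look and compute and a shell command to move; the robot and the scene stay as the last step left them, time stands still between calls to the robot, and variables do not carry over. Pictures are saved under pics/ and viewed, at most 10 in all, crops included, and the job is handed in when it is done.

```bash
mkdir -p pics
python3 - <<'E'
from cell import *
import cv2,numpy as np
s=read_state();print({k:np.round(v,3).tolist() for k,v in s.items()})
ims=[]
for n in ("side","top","wrist"):
    im=camera(n);cv2.imwrite(f"pics/{n}0.png",im[:,:,::-1])
    c=calibration(n);print(n,{k:np.round(v,3).tolist() for k,v in c.items()})
    for q in ("axle_grip","stand","jug_mid","bottle_mid","brush_grip"):
        try:
            for r in regions_of(n,q): print(n,q,round(r["conf"],2),np.round(r["rect"]).tolist(),int(r["pixels"].sum()))
        except Exception as e: print(n,q,e)
E
```

```text
{'clock': 0.0, 'joints': [1.064, 0.3, 1.522, -0.0, 1.321, -0.067], 'qd': [0.001, 0.0, -0.001, 0.001, 0.001, -0.001], 'effort': [-0.0, -53.181, -35.274, 0.071, 0.024, -0.0], 'eef_pos': [234.052, 497.425, 204.875], 'eef_rot': [-3.14, -0.0, 2.702], 'wrist_force': [0.525, -0.685, -0.338], 'moment': [0.001, 0.026, 0.009], 'finger_force': 0.0, 'finger_gap': 93.669}
side {'mtx': [[483.186, 0.0, 319.107], [0.0, 483.186, 201.414], [0.0, 0.0, 1.0]], 'distortion': [-0.145, 0.0, 0.0, 0.0, 0.0], 'cam_to_world': [[-0.984, -0.094, 0.152, 380.542], [-0.177, 0.62, -0.764, 1218.947], [-0.023, -0.779, -0.627, 1048.194], [0.0, 0.0, 0.0, 1.0]]}
side axle_grip 0.72 [351.0, 199.0, 56.0, 74.0] 2699
side axle_grip 0.71 [321.0, 268.0, 72.0, 33.0] 536
side axle_grip 0.55 [305.0, 328.0, 58.0, 34.0] 284
side stand 0.97 [350.0, 197.0, 61.0, 73.0] 2654
side jug_mid 0.62 [350.0, 135.0, 27.0, 36.0] 820
side bottle_mid 0.68 [380.0, 147.0, 16.0, 41.0] 499
side brush_grip 0.76 [278.0, 214.0, 54.0, 18.0] 497
side brush_grip 0.68 [319.0, 270.0, 76.0, 35.0] 485
top {'mtx': [[486.385, 0.0, 321.306], [0.0, 486.385, 198.534], [0.0, 0.0, 1.0]], 'distortion': [-0.045, 0.0, 0.0, 0.0, 0.0], 'cam_to_world': [[0.002, -0.994, 0.11, 456.365], [-1.0, -0.002, 0.002, 28.639], [-0.002, -0.11, -0.994, 1639.775], [0.0, 0.0, 0.0, 1.0]]}
top axle_grip 0.64 [323.0, 164.0, 19.0, 60.0] 573
top axle_grip 0.62 [239.0, 216.0, 30.0, 68.0] 331
top axle_grip 0.59 [193.0, 215.0, 37.0, 37.0] 172
top stand 0.84 [338.0, 236.0, 65.0, 63.0] 2848
top jug_mid 0.81 [458.0, 213.0, 43.0, 34.0] 922
top bottle_mid 0.6 [435.0, 255.0, 22.0, 17.0] 357
top brush_grip 0.7 [324.0, 162.0, 19.0, 59.0] 501
wrist {'mtx': [[291.584, 0.0, 315.902], [0.0, 291.584, 197.284], [0.0, 0.0, 1.0]], 'distortion': [-0.005, 0.0, 0.0, 0.0, 0.0], 'hand_eye': [[-0.0, -0.969, -0.249, 71.593], [1.0, -0.0, 0.0, -0.043], [-0.0, -0.249, 0.969, -179.934], [0.0, 0.0, 0.0, 1.0]]}
```

Run:
```python
import cv2,numpy as np
a=cv2.imread("pics/side0.png")[90:390,190:490];b=cv2.imread("pics/top0.png")[110:310,150:510]
cv2.imwrite("pics/side_c.png",cv2.resize(a,(600,600),interpolation=3));cv2.imwrite("pics/top_c.png",cv2.resize(b,None,fx=2.2,fy=2.2,interpolation=3))
```

```text
(no output)
```

View pics/side_c.png

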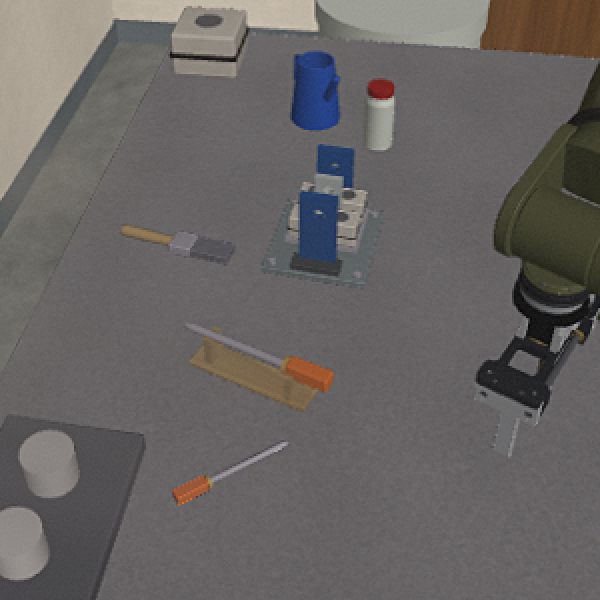

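View pics/top_c.png

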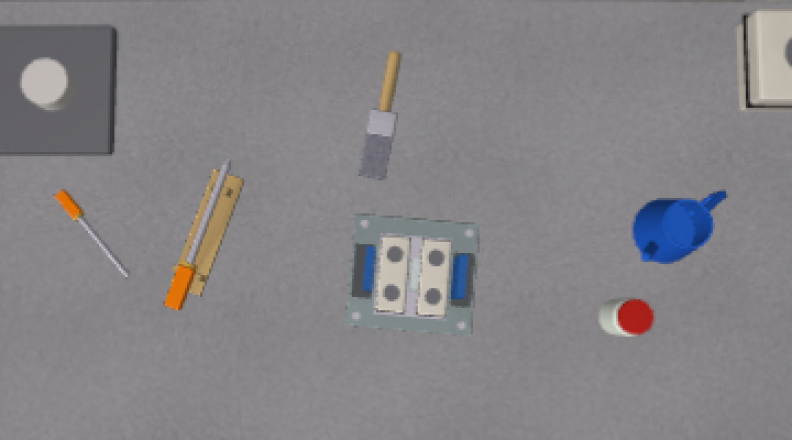

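Candidates for the axle: the large one on the wooden rest (side px ~(345,276), top ~(232,240)), the small look-alike on the table (side ~(285,335), top ~(181,203)), and the orange-less brush (side ~(278,214)). I choose the one on the rest and measure it next.

```bash
cat > h.py <<'E'
from cell import *
import cv2,numpy as np
from scipy.spatial.transform import Rotation as R
def pose(n,s=None):
    c=calibration(n)
    if n!="wrist": return c,np.array(c["cam_to_world"])
    s=s or read_state();T=np.eye(4);T[:3,:3]=R.from_euler("xyz",s["eef_rot"]).as_matrix();T[:3,3]=s["eef_pos"]
    return c,T@np.array(c["hand_eye"])
def ray(n,px,s=None):
    c,T=pose(n,s)
    u=cv2.undistortPoints(np.array(px,float).reshape(-1,1,2),np.array(c["mtx"]),np.array(c["distortion"]))[:,0]
    d=np.c_[u,np.ones(len(u))]@T[:3,:3].T
    return T[:3,3],d
def onz(n,px,z,s=None):
    o,d=ray(n,px,s);return o+d*((z-o[2])/d[:,2])[:,None]
def proj(n,P,s=None):
    c,T=pose(n,s);Ti=np.linalg.inv(T)
    return cv2.projectPoints(np.array(P,float).reshape(-1,1,3),cv2.Rodrigues(Ti[:3,:3])[0],Ti[:3,3],np.array(c["mtx"]),np.array(c["distortion"]))[0][:,0]
E
python3 - <<'E'
from h import *
import cell;print([k for k in dir(cell) if not k.startswith('_')], getattr(cell,'grasp_offset',None))
f=lambda p:[[150+a/2.2,110+b/2.2] for a,b in p]
print("axle butt/frontofhandle/nose",onz("top",f([(175,308),(185,266)]),67).round(),onz("top",f([(228,163)]),55).round())
P=onz("top",f([(357,214),(479,223),(472,334),(347,325)]),12);print("foot corners",P.round(),P.mean(0))
print("edges",np.linalg.norm(P-np.roll(P,1,0),axis=1))
print("jug,jar",onz("top",f([(672,230)]),65),onz("top",f([(625,316)]),65),"brush",onz("top",f([(375,175),(393,55)]),10))
E
```

```text
['Unreachable', 'calibration', 'camera', 'grasp_offset', 'read_state', 'regions_of', 'sign_off'] 18.8
axle butt/frontofhandle/nose [[464. 327.  67.]
 [525. 314.  67.]] [[680. 255.  55.]]
foot corners [[ 607.   62.   12.]
 [ 594. -124.   12.]
 [ 426. -112.   12.]
 [ 439.   77.   12.]] [516.47665004 -24.45196436  12.        ]
edges [169.11131082 186.76968935 168.64144337 189.29549291]
jug,jar [[ 579.3696459  -405.14079991   65.        ]] [[ 452.878334   -332.42672263   65.        ]] brush [[667.7740143   34.71065094  10.        ]
 [856.11361036   7.0729443   10.        ]]
```

```bash
python3 -m jog '[[94,[-0.6,-0.1,0],0],[94,[-0.6,-0.1,0],0],[94,[-0.6,-0.1,0],0],[94,[-0.6,-0.1,0],0],[94,[-0.6,-0.1,0],0],[94,[-0.6,-0.1,0],0],[94,[-0.6,-0.1,0],0],[94,[-0.6,-0.1,0],0],[94,[-0.6,-0.1,0],0],[94,[-0.6,-0.1,0],0],[94,[0,0,0],-0.038],[94,[0,0,0],0],[94,[0,0,0],0],[94,[0,0,0],0]]'
python3 - <<'E'
from h import *
import json
s=read_state();im=camera("wrist");json.dump({k:np.array(v).tolist() for k,v in s.items()},open("s1.json","w"))
cv2.imwrite("pics/w1.png",im[:,:,::-1])
for r in regions_of("wrist","axle_grip"): print(r["conf"],r["rect"],r["pixels"].sum())
E
```

```text
clock: 2.3
eef_pos: [483.9, 325.1, 205.5]
eef_rot: [3.142, 0.0, 2.82]
wrist_force: [0.2, 0.8, -0.3]
finger_gap: 94.4
finger_force: 0.0
0.87 [438.5, 213.8, 107.7, 69.7] 1024
0.85 [317.8, 256.9, 21.3, 179.8] 2077
0.65 [189.4, 357.1, 15.1, 29.5] 333
```

View pics/w1.png

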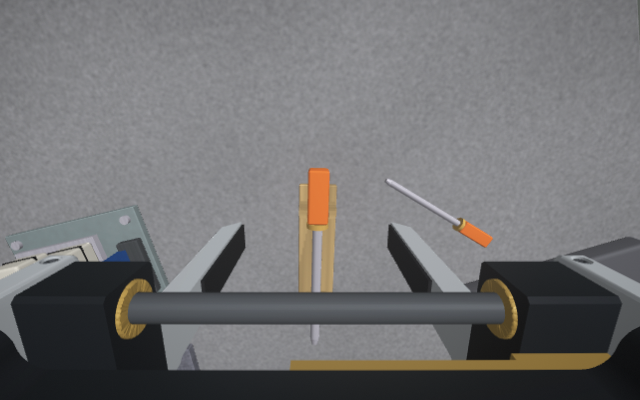

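The large axle is between the fingers: handle px (318,197), nose (315,343); the small look-alike is at px (475,233). This picture doubles as the close check. Measuring the grip.

Run:
```python
from h import *
import json
s=json.load(open("s1.json"));im=cv2.imread("pics/w1.png").astype(int)
m=((im[:,:,2]>150)&(im[:,:,0]<90)&(im[:,:,1]<160)).astype(np.uint8);m[:,:280]=0;m[:,360:]=0
ys,xs=np.nonzero(m);print(xs.min(),xs.max(),ys.min(),ys.max())
for r in range(ys.min(),ys.max()+1,8): q=xs[ys==r];print(r,q.min(),q.max())
top=onz("wrist",[(318.5,ys.min()),(318,222)],67,s);n=onz("wrist",[(314.5,343)],55,s)
print(top,n,np.linalg.norm(top[0]-top[1]))
d=(n-top[0])[0,:2];print("yaw",np.arctan2(d[1],d[0]),np.linalg.norm(d))
d/=np.linalg.norm(d)
for r in (180,200,215):
  q=xs[ys==r];P=onz("wrist",[(q.min(),r),(q.max()+1,r)],67,s);print(r,P.mean(0),np.linalg.norm(P[1]-P[0]))
Rm=R.from_euler("xyz",s["eef_rot"]).as_matrix()
g=np.r_[top[0,:2]+25*d,55];gn=np.r_[n[0,:2]-210*d,55]
print(g,gn,"tool shift/50",Rm.T@(g-s["eef_pos"])/50)
```

```text
306 329 168 230
168 310 325
176 308 328
184 307 329
192 307 329
200 307 329
208 307 329
216 307 328
224 306 327
[[462.90620862 335.07898009  67.        ]
 [522.18862712 314.80965559  67.        ]] [[687.6213463 255.001745   55.       ]] 62.65182086875579
yaw -0.342320579822806 238.55661105653826
180 [475.63998613 330.85571929  67.        ] 23.325484993327198
200 [497.46085298 323.61844948  67.        ] 25.997443395694365
215 [514.15726671 317.47738883  67.        ] 25.20104021452545
[486.45566473 326.68713185  55.        ] [489.80591497 325.49327024  55.        ] tool shift/50 [-0.0376531   0.04598224  3.01078692]
```

```bash
python3 -m jog '[[94,[-0.06,0.045,0.6],0.006],[94,[0,0,0.6],0],[94,[0,0,0.6],0],[94,[0,0,0.6],0],[94,[0,0,0.5],0],[94,[0,0,0.3],0],[94,[0,0,0.19],0],[94,[0,0,0],0],[94,[0,0,0],0]]' 60
python3 -m jog '[[15,[0,0,0],0],[15,[0,0,0],0],[15,[0,0,0],0],[15,[0,0,0],0],[15,[0,0,0],0],[15,[0,0,0],0],[15,[0,0,0],0],[15,[0,0,0],0]]' 60
```

```text
clock: 3.3
eef_pos: [488.3, 326.2, 36.9]
eef_rot: [3.141, 0.001, 2.802]
wrist_force: [-0.3, 1.1, 0.3]
finger_gap: 94.2
finger_force: 0.0
clock: 4.1
eef_pos: [487.9, 325.9, 35.9]
eef_rot: [-3.142, -0.0, 2.802]
wrist_force: [0.4, -0.6, 0.7]
finger_gap: 33.2
finger_force: 0.0
```

```bash
python3 -m jog '[[15,[0,0,0],0],[15,[0,0,0],0],[15,[0,0,0],0],[15,[0,0,0],0],[15,[0,0,0],0],[15,[0,0,0],0]]' 60
python3 -m jog '[[15,[0,0,-0.2],0],[15,[0,0,-0.4],0],[15,[0,0,-0.6],0],[15,[0,0,-0.6],0],[15,[0,0,-0.6],0],[15,[0,0,-0.6],0],[15,[0,0,-0.2],0],[15,[0,0,0],0],[15,[0,0,0],0]]'
```

```text
clock: 4.7
eef_pos: [487.9, 325.9, 35.9]
eef_rot: [3.142, -0.0, 2.802]
wrist_force: [0.5, 0.5, -0.1]
finger_gap: 23.5
finger_force: 60.0
clock: 5.6
eef_pos: [487.4, 325.6, 194.5]
eef_rot: [-3.14, -0.001, 2.802]
wrist_force: [0.8, 0.7, -2.1]
finger_gap: 23.6
finger_force: 60.0
```

```bash
python3 -m jog '[[15,[-0.25,-0.1,0.05],0],[15,[-0.5,-0.2,0.1],0],[15,[-0.5,-0.2,0.1],0],[15,[-0.5,-0.2,0.1],0],[15,[-0.5,-0.2,0.1],0],[15,[-0.25,-0.05,0.05],0],[15,[0,0,0],-0.043],[15,[0,0,0],-0.043],[15,[0,0,0],0],[15,[0,0,0],0],[15,[0,0,0],0]]'
python3 - <<'E'
from h import *
import json
s=read_state();im=camera("wrist");json.dump({k:np.array(v).tolist() for k,v in s.items()},open("s2.json","w"))
cv2.imwrite("pics/w2.png",im[:,:,::-1]);cv2.imwrite("pics/side2.png",camera("side")[:,:,::-1])
cv2.imwrite("pics/w2c.png",cv2.resize(im[:260,:320,::-1],None,fx=2.3,fy=2.3,interpolation=2))
E
```

```text
clock: 6.7
eef_pos: [589.8, 239.6, 170.7]
eef_rot: [-3.141, -0.0, 3.07]
wrist_force: [-1.2, 0.7, -2.4]
finger_gap: 23.5
finger_force: 60.0
```

View pics/w2c.png

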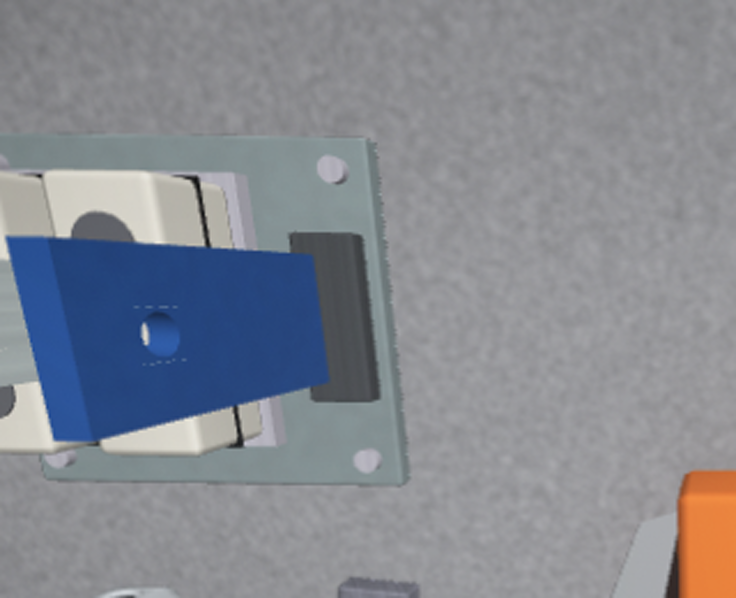

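The first plate's hole shows at crop (161,335) → px (70,145). The foot's near corners are at crop (369,138) and (405,484), the plate face's top corners at (51,238) and (95,440). Fitting stand pose and frame offset.

```bash
cat > fit.py <<'E'
from h import *
import json
from scipy.optimize import least_squares
s=json.load(open("s2.json"))
f=lambda a:(np.array(a,float)+.5)/2.3-.5
im=cv2.cvtColor(cv2.imread("pics/w2.png"),cv2.COLOR_BGR2HSV)[:260,:320].astype(int)
# obs: crop pixel, stand pt, moves-with-frame
O=[((369,138),(-85,95,12),0),((405,484),(85,95,12),0),((51,239),(-30,71,148),1),((95,440),(30,71,148),1),((8,237),(-30,59,148),1),((55,440),(30,59,148),1),((161,335),(0,71,115),1)]
px=np.array([f(o[0]) for o in O]);L=np.array([o[1] for o in O],float);M=np.array([o[2] for o in O])
def pts(p):
    Q=L+np.outer(M,[p[3],0,p[4]]);c,sn=np.cos(p[2]),np.sin(p[2])
    W=Q.copy();W[:,0]=p[0]+c*Q[:,0]-sn*Q[:,1];W[:,1]=p[1]+sn*Q[:,0]+c*Q[:,1];return W
def res(p,cam=True):
    c,T=pose("wrist",s);D=np.eye(4);D[:3,:3]=R.from_rotvec(p[8:11]).as_matrix();D[:3,3]=p[5:8]
    Ti=np.linalg.inv(T@D)
    q=cv2.projectPoints(pts(p),cv2.Rodrigues(Ti[:3,:3])[0],Ti[:3,3],np.array(c["mtx"]),np.array(c["distortion"]))[0][:,0]
    return np.r_[((q-px)/.6).ravel(),p[5:8]/(1.5 if cam else 1e-3),p[8:11]/(.003 if cam else 1e-6),p[3]/6,p[4]/4]
if __name__=="__main__":
  for cam in (0,1):
    r=least_squares(lambda p:res(p,cam),[516,-24,-.07]+[0]*8,x_scale=[10,10,.05,5,5,1,1,1,.01,.01,.01])
    C=np.sqrt(np.diag(np.linalg.inv(r.jac.T@r.jac)))
    print(np.round(r.x,4)[:5],C[:5].round(3),"res px",(r.fun[:14]*.6).round(1),"cam",r.x[5:].round(3))
    W=pts(r.x);print("hole",W[6])
  for tag,sc in (("top",2.2),):
    print(proj("top",W))
  print("side px of hole",proj("side",W[6:7]), "foot",proj("side",W[:2]))
E
python3 fit.py
python3 - <<'E'
import cv2
a=cv2.imread("pics/side2.png")[150:240,300:400]
cv2.imwrite("pics/side2c.png",cv2.resize(a,None,fx=6,fy=6,interpolation=2))
E
```

```text
[ 5.161793e+02 -2.010050e+01 -9.460000e-02 -1.306000e+00  3.576100e+00] [0.622 0.451 0.004 0.515 0.487] res px [-0.4 -0.6 -0.7  0.8 -0.4 -0.9 -0.2  1.   0.1 -0.4  0.2  0.6  1.2 -0.1] cam [ 0.  0. -0. -0. -0. -0.]
hole [521.58642692  50.70533071 118.57613599]
[ 5.162262e+02 -2.189660e+01 -9.360000e-02 -1.263800e+00  4.690000e+00] [2.003 1.886 0.006 0.645 0.796] res px [-0.3 -0.1 -0.5  0.3 -0.4 -0.7 -0.3  0.7  0.1 -0.1  0.2  0.3  1.  -0.1] cam [ 0.000e+00  4.760e-01 -1.857e+00 -0.000e+00 -2.000e-03 -1.000e-03]
hole [521.60589782  48.91057659 119.68995868]
[[306.50752787 257.25178791]
 [311.48448207 206.58142309]
 [314.59947744 240.80210587]
 [316.49493414 221.23026044]
 [318.51837612 241.17838989]
 [320.3976614  221.60302517]
 [315.69178376 231.4607363 ]]
side px of hole [[348.12886912 196.38917657]] foot [[371.66841714 231.55793502]
 [320.01400455 222.95569554]]
```

View pics/side2c.png

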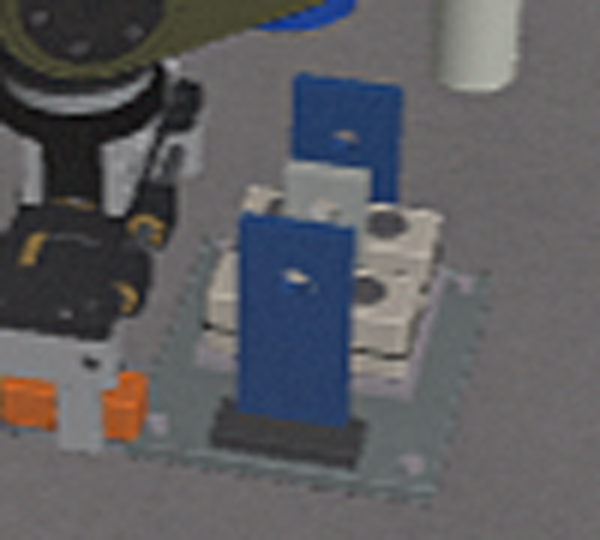

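```bash
python3 -m jog '[[15,[0,-0.3,0],0],[15,[0,-0.6,0],0],[15,[0,-0.6,0],0],[15,[0,-0.6,0],0],[15,[0,-0.6,0],0],[15,[0,-0.6,0],0],[15,[-0.3,-0.6,0],0],[15,[0,-0.6,0],0],[15,[0,-0.5,0],0],[15,[0,-0.2,0],0],[15,[0,0,0],0],[15,[0,0,0],0],[15,[0,0,0],0],[15,[0,0,0],0]]'
python3 - <<'E'
from h import *
import json
s=read_state();im=camera("wrist");json.dump({k:np.array(v).tolist() for k,v in s.items()},open("s3.json","w"))
cv2.imwrite("pics/w3.png",im[:,:,::-1])
cv2.imwrite("pics/w3c.png",cv2.resize(im[:240,190:450,::-1],None,fx=2.5,fy=2.5,interpolation=2))
E
```

```text
clock: 8.2
eef_pos: [587.0, -20.0, 171.0]
eef_rot: [3.142, 0.0, 3.074]
wrist_force: [0.3, -0.3, -1.9]
finger_gap: 23.8
finger_force: 60.0
```

View pics/w3c.png

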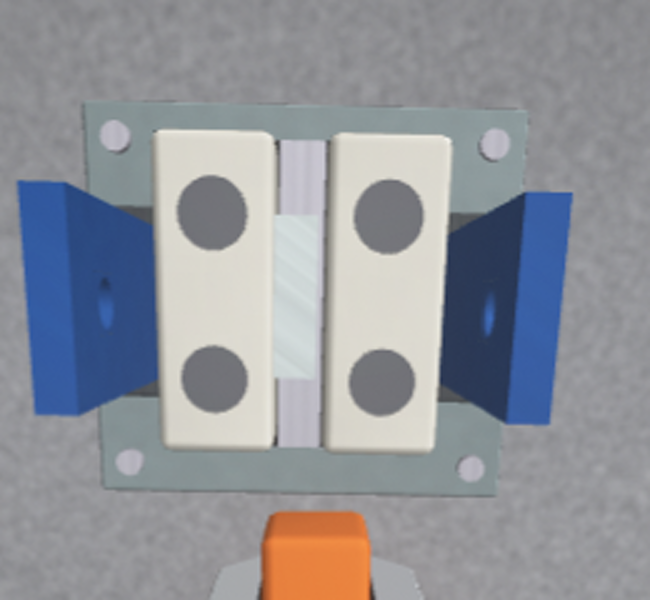

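Foot corners crop (83,102),(526,110),(497,495),(104,488), all four plate-top corners, both inner hole faces (490,312),(107,303) and the carrier top (273–322, 214–378) are visible. Joint fit of both views.

```bash
cat > fit2.py <<'E'
from h import *
import json
from scipy.optimize import least_squares
g=lambda a,sc,ox:(np.array(a,float)+.5)/sc-.5+np.array([ox,0])
V=[("s2.json",2.3,0,[((369,138),(-85,95,12),0),((405,484),(85,95,12),0),((51,239),(-30,71,148),1),((95,440),(30,71,148),1),((8,237),(-30,59,148),1),((55,440),(30,59,148),1),((161,335),(0,71,115),1)]),
("s3.json",2.5,190,[((83,102),(-85,-95,12),0),((526,110),(-85,95,12),0),((497,495),(85,95,12),0),((104,488),(85,-95,12),0),
((571,193),(-30,71,148),1),((550,424),(30,71,148),1),((527,192),(-30,59,148),1),((507,422),(30,59,148),1),
((18,181),(-30,-71,148),1),((36,415),(30,-71,148),1),((66,183),(-30,-59,148),1),((80,413),(30,-59,148),1),
((490,312),(0,59,115),1),((107,303),(0,-59,115),1),((297,214),(-22,0,137),2),((297,378),(22,0,137),2)])]
def world(p,O):
    L=np.array([o[1] for o in O],float);M=np.array([o[2] for o in O])
    Q=L+np.outer(M>0,[p[3],0,p[4]])+np.outer(M==2,[p[11],0,0]);W=Q.copy();c,sn=np.cos(p[2]),np.sin(p[2])
    W[:,0]=p[0]+c*Q[:,0]-sn*Q[:,1];W[:,1]=p[1]+sn*Q[:,0]+c*Q[:,1];return W
def res(p,cam):
    out=[]
    for sf,sc,ox,O in V:
        c,T=pose("wrist",json.load(open(sf)));D=np.eye(4);D[:3,:3]=R.from_rotvec(p[8:11]).as_matrix();D[:3,3]=p[5:8]
        Ti=np.linalg.inv(T@D);px=np.array([g(o[0],sc,ox) for o in O])
        q=cv2.projectPoints(world(p,O),cv2.Rodrigues(Ti[:3,:3])[0],Ti[:3,3],np.array(c["mtx"]),np.array(c["distortion"]))[0][:,0]
        out.append(((q-px)/.5).ravel())
    return np.concatenate(out+[p[5:8]/(1.5 if cam else 1e-3),p[8:11]/(.003 if cam else 1e-6),[p[3]/6,p[4]/4,p[11]/2]])
for cam in (0,1):
    r=least_squares(lambda p:res(p,cam),[516,-24,-.08]+[0]*9,x_scale=[10,10,.05,5,5,1,1,1,.01,.01,.01,2])
    C=np.sqrt(np.diag(np.linalg.inv(r.jac.T@r.jac)));p=r.x
    print("stand",p[:3].round(4),"frame dx dz",p[3:5].round(2),"carrier",p[11].round(2),"sd",C.round(3)[[0,1,2,3,4,11]],"cam",p[5:11].round(3))
    print((r.fun[:46]*.5).reshape(-1,2).round(1).tolist())
    print("hole mouth",world(p,[(0,(0,71,115),1)]),"side px",proj("side",world(p,[(0,(0,71,115),1),(0,(-85,95,12),0)])))
E
python3 fit2.py
```

```text
stand [ 5.17026e+02 -2.09283e+01 -8.77000e-02] frame dx dz [-1.78  2.75] carrier -2.48 sd [0.222 0.091 0.001 0.237 0.163 0.252] cam [-0.  0. -0.  0. -0.  0.]
[[-1.6, -0.3], [-0.8, 1.0], [-0.6, -1.0], [0.0, 0.6], [-0.1, -0.3], [0.5, 0.4], [1.1, -0.2], [-0.7, -1.0], [1.9, -0.4], [0.5, 1.0], [-0.6, 0.8], [0.9, -0.2], [0.1, 0.2], [-0.2, -0.2], [-0.0, 0.6], [0.3, -0.0], [0.2, -0.2], [-0.1, -0.4], [-0.0, 1.0], [-0.8, -0.3], [0.1, 0.2], [0.1, 0.3], [-0.7, -0.2]]
hole mouth [[521.46822956  49.95497833 117.74694278]] side px [[348.11952403 197.09135616]
 [371.59289181 231.66041274]]
stand [ 5.159761e+02 -2.065760e+01 -8.760000e-02] frame dx dz [-1.24  5.68] carrier -2.46 sd [1.742e+00 1.534e+00 1.000e-03 4.340e-01 5.170e-01 2.570e-01] cam [-2.000e-03  7.660e-01 -3.057e+00  2.000e-03  1.000e-03  1.000e-03]
[[-0.3, 0.1], [0.1, 0.2], [-0.6, -0.9], [-0.1, 0.7], [-0.1, -0.3], [0.4, 0.5], [1.0, -0.1], [0.0, -0.4], [0.8, 0.1], [-0.2, 0.1], [-0.1, 0.1], [0.7, -0.3], [-0.0, -0.0], [-0.4, -0.3], [-0.1, 0.5], [0.4, 0.0], [0.2, -0.2], [-0.0, -0.4], [-0.0, 0.9], [-1.0, -0.3], [0.1, 0.3], [0.0, 0.3], [-0.7, -0.2]]
hole mouth [[520.95829525  50.17818326 120.68291887]] side px [[348.28726269 196.40721126]
 [371.91618564 231.75050945]]
```

```bash
python3 -m jog '[[15,[0.05,0.25,0],0],[15,[0.12,0.5,0],0],[15,[0.12,0.6,0],0],[15,[0.12,0.6,0],0],[15,[0.12,0.6,0],0],[15,[0.12,0.6,0],0],[15,[0.12,0.6,0],0],[15,[0.12,0.6,0],0],[15,[0.12,0.6,0],0],[15,[0.12,0.5,0],0],[15,[0.12,0.35,0],0],[15,[0.1,0.2,0],0],[15,[0,0,0],0],[15,[0,0,0],0]]'
python3 -m jog '[[15,[0,0,0],0.02],[15,[0,0,0],0.046],[15,[0,0,0],0.046],[15,[0,0,0],0.046],[15,[0,0,0],0.046],[15,[0,0,0],0.046],[15,[0,0,0],0.046],[15,[0,0,0],0.046],[15,[0,0,0],0.046],[15,[0,0,0],0.046],[15,[0,0,0],0.046],[15,[0,0,0],0.026],[15,[0,0,0],0],[15,[0,0,0],0],[15,[0,0,0],0]]'
cat > st.py <<'E'
from h import *
s=read_state();y=-.0876;ex=np.array([np.cos(y),np.sin(y),0]);ey=np.array([-np.sin(y),np.cos(y),0]);O=np.array([516.3,-20.7,0])
d=np.array(s["eef_pos"])-O;e=s["eef_rot"];f=s["wrist_force"]
print("t",round(s["clock"],2),"TCP in stand",np.round([d@ex,d@ey,d[2]],2),"nose y",round(d@ey-210,1),"axis z",round(d[2]+19.1,2),"yaw-err",round((e[2]-np.pi/2-y),4),"tilt",np.round([e[0]%(2*np.pi)-np.pi,e[1]],4),"F stand",np.round([ex@f,ey@f,f[2]],1),"M",np.round([ex@s["moment"],ey@s["moment"],s["moment"][2]],2),round(s["finger_force"]))
E
python3 st.py
```

```text
clock: 9.65
eef_pos: [540.2, 282.8, 171.0]
eef_rot: [-3.141, 0.0, 3.073]
wrist_force: [-1.0, -0.4, -2.6]
finger_gap: 23.3
finger_force: 60.0
clock: 11.15
eef_pos: [540.5, 282.7, 171.0]
eef_rot: [3.142, -0.0, 1.484]
wrist_force: [-0.6, 0.4, -1.4]
finger_gap: 23.5
finger_force: 60.0
t 11.15 TCP in stand [ -2.45 304.32 170.99] nose y 94.3 axis z 190.09 yaw-err 0.0013 tilt [-0.0001 -0.    ] F stand [-0.7  0.3 -1.4] M [-0.01  0.06  0.04] 60
```

```bash
python3 -m jog '[[15,[0,0.024,0.2],0],[15,[0,0,0.4],0],[15,[0,0,0.4],0],[15,[0,0,0.3],0],[15,[0,0,0.11],0],[15,[0,0,0],0],[15,[0,0,0],0],[15,[0,0,0],0]]'
python3 st.py
python3 - <<'E'
from h import *
im=camera("side")[:,:,::-1];cv2.imwrite("pics/side4.png",im)
cv2.imwrite("pics/side4c.png",cv2.resize(im[170:260,300:400],None,fx=6,fy=6,interpolation=2))
s=read_state();Rm=R.from_euler("xyz",s["eef_rot"]).as_matrix()
n=np.array(s["eef_pos"])+Rm@[-210,0,-19.1];c=np.array(s["eef_pos"])+Rm@[-45,0,-19.1]
print("nose",n,"px",proj("side",[n,c]),"crop",(proj("side",[n,c])-[300,170])*6)
E
```

```text
clock: 11.95
eef_pos: [541.9, 283.1, 101.4]
eef_rot: [3.14, -0.001, 1.483]
wrist_force: [0.3, 0.8, -1.7]
finger_gap: 23.7
finger_force: 60.0
t 11.95 TCP in stand [ -1.04 304.87 101.41] nose y 94.9 axis z 120.51 yaw-err -0.0002 tilt [-0.0013 -0.0007] F stand [ 0.2  0.9 -1.7] M [-0.    0.04 -0.  ] 60
nose [523.42990639  73.85564725 120.26322891] px [[346.47067683 201.17535774]
 [333.4868562  236.95476287]] crop [[278.82406096 187.05214646]
 [200.92113721 401.72857721]]
```

View pics/side4c.png

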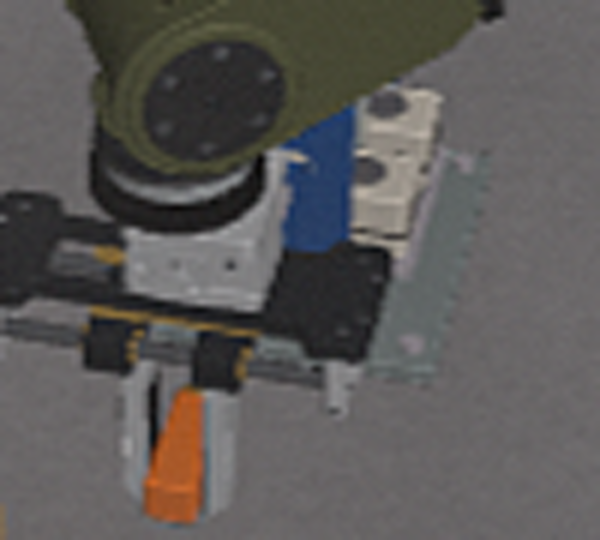

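```bash
cat > chk.py <<'E'
import sys
from st import *
g=np.array([ex@f,ey@f,f[2]+2.0]);lim=float(sys.argv[1]) if len(sys.argv)>1 else 5
if np.linalg.norm(g)>lim: print("STOP");sys.exit(1)
E
python3 -m jog '[[15,[-0.1,0,0.012],0],[15,[-0.15,0,0],0],[15,[-0.08,0,0],0],[15,[0,0,0],0],[15,[0,0,0],0]]' >/dev/null && python3 chk.py &&
python3 -m jog '[[15,[-0.03,0,0],0],[15,[-0.03,0,0],0],[15,[0,0,0],0]]' >/dev/null && python3 chk.py &&
python3 -m jog '[[15,[-0.02,0,0],0],[15,[-0.02,0,0],0],[15,[0,0,0],0]]' >/dev/null && python3 chk.py &&
python3 -m jog '[[15,[-0.02,0,0],0],[15,[-0.02,0,0],0],[15,[0,0,0],0]]' >/dev/null && python3 chk.py &&
python3 -m jog '[[15,[-0.02,0,0],0],[15,[-0.02,0,0],0],[15,[0,0,0],0]]' >/dev/null && python3 chk.py &&
python3 -m jog '[[15,[-0.02,0,0],0],[15,[-0.02,0,0],0],[15,[0,0,0],0]]' >/dev/null && python3 chk.py &&
python3 -m jog '[[15,[-0.02,0,0],0],[15,[-0.02,0,0],0],[15,[0,0,0],0]]' >/dev/null && python3 chk.py
```

```text
t 12.5 TCP in stand [ -1.34 288.02  99.96] nose y 78.0 axis z 119.06 yaw-err -0.0006 tilt [-0.0001 -0.0001] F stand [-0.2  0.2 -1.8] M [ 0.07  0.12 -0.01] 60
t 12.8 TCP in stand [ -1.46 285.05  99.81] nose y 75.0 axis z 118.91 yaw-err -0.0003 tilt [0.0001 0.0001] F stand [-0.6 -0.6 -2.3] M [ 0.03  0.07 -0.  ] 60
t 13.1 TCP in stand [ -1.43 283.05  99.85] nose y 73.0 axis z 118.95 yaw-err -0.0004 tilt [0. 0.] F stand [ 0.  -0.2 -2.1] M [ 0.05  0.11 -0.02] 60
t 13.4 TCP in stand [ -1.4  281.02  99.86] nose y 71.0 axis z 118.96 yaw-err -0.0005 tilt [-0. -0.] F stand [ 0.6  0.4 -2.3] M [ 0.08  0.06 -0.04] 60
t 13.7 TCP in stand [ -1.4  279.01  99.86] nose y 69.0 axis z 118.96 yaw-err -0.0005 tilt [-0.  0.] F stand [-0.3  0.1 -2.6] M [0.02 0.09 0.02] 60
t 14.0 TCP in stand [ -1.44 277.01  99.83] nose y 67.0 axis z 118.93 yaw-err -0.0004 tilt [0.0001 0.    ] F stand [-0.3  0.4 -1.7] M [ 0.03  0.06 -0.06] 60
t 14.3 TCP in stand [ -1.41 275.03  99.86] nose y 65.0 axis z 118.96 yaw-err -0.0004 tilt [-0.  0.] F stand [ 0.4  0.6 -2.4] M [0.04 0.04 0.04] 60
```

```bash
python3 -m jog '[[15,[-0.02,0,0],0],[15,[-0.02,0,0],0],[15,[0,0,0],0]]' >/dev/null && python3 chk.py &&
python3 -m jog '[[15,[-0.02,0,0],0],[15,[-0.02,0,0],0],[15,[0,0,0],0]]' >/dev/null && python3 chk.py &&
python3 -m jog '[[15,[-0.02,0,0],0],[15,[-0.02,0,0],0],[15,[0,0,0],0]]' >/dev/null && python3 chk.py &&
python3 -m jog '[[15,[-0.03,0,0],0],[15,[-0.03,0,0],0],[15,[0,0,0],0]]' >/dev/null && python3 chk.py &&
python3 -m jog '[[15,[-0.03,0,0],0],[15,[-0.03,0,0],0],[15,[0,0,0],0]]' >/dev/null && python3 chk.py &&
python3 -m jog '[[15,[-0.03,0,0],0],[15,[-0.03,0,0],0],[15,[0,0,0],0]]' >/dev/null && python3 chk.py &&
python3 -m jog '[[15,[-0.03,0,0],0],[15,[-0.03,0,0],0],[15,[0,0,0],0]]' >/dev/null && python3 chk.py &&
python3 -m jog '[[15,[-0.03,0,0],0],[15,[-0.03,0,0],0],[15,[0,0,0],0]]' >/dev/null && python3 chk.py &&
python3 -m jog '[[15,[-0.03,0,0],0],[15,[-0.03,0,0],0],[15,[0,0,0],0]]' >/dev/null && python3 chk.py
```

```text
t 14.6 TCP in stand [ -1.45 273.01  99.84] nose y 63.0 axis z 118.94 yaw-err -0.0004 tilt [0.     0.0001] F stand [-0.4 -0.3 -1.6] M [0.   0.04 0.06] 60
t 14.9 TCP in stand [ -1.43 271.01  99.86] nose y 61.0 axis z 118.96 yaw-err -0.0004 tilt [-0.      0.0001] F stand [ 0.3  0.1 -2.2] M [-0.    0.02 -0.04] 60
t 15.2 TCP in stand [ -1.42 269.02  99.85] nose y 59.0 axis z 118.95 yaw-err -0.0005 tilt [0. 0.] F stand [ 0.4  1.  -2.9] M [ 0.01  0.1  -0.01] 60
t 15.5 TCP in stand [ -1.44 265.93  99.84] nose y 55.9 axis z 118.94 yaw-err -0.0005 tilt [0.0001 0.0001] F stand [-0.7 -0.4 -2.5] M [ 0.09  0.03 -0.06] 60
t 15.8 TCP in stand [ -1.42 262.96  99.87] nose y 53.0 axis z 118.97 yaw-err -0.0005 tilt [-0.  0.] F stand [-0.  -0.1 -2.4] M [0.03 0.09 0.04] 60
t 16.1 TCP in stand [ -1.41 259.99  99.87] nose y 50.0 axis z 118.97 yaw-err -0.0004 tilt [-0. -0.] F stand [-0.4 -0.2 -2. ] M [ 0.07  0.1  -0.01] 60
t 16.4 TCP in stand [ -1.44 256.97  99.85] nose y 47.0 axis z 118.95 yaw-err -0.0005 tilt [0.0001 0.    ] F stand [ 0.3  0.1 -2.6] M [-0.02  0.07 -0.02] 60
t 16.7 TCP in stand [ -1.43 253.94  99.84] nose y 43.9 axis z 118.94 yaw-err -0.0004 tilt [0.     0.0001] F stand [ 0.2  0.8 -1.8] M [-0.03  0.07 -0.04] 60
t 17.0 TCP in stand [ -1.45 250.98  99.84] nose y 41.0 axis z 118.94 yaw-err -0.0005 tilt [0. 0.] F stand [-0.2 -0.6 -2.8] M [-0.    0.07 -0.01] 60
```

```bash
python3 -m jog '[[15,[-0.06,0,0],0],[15,[-0.06,0,0],0],[15,[-0.06,0,0],0],[15,[-0.06,0,0],0],[15,[-0.06,0,0],0],[15,[0,0,0],0]]' >/dev/null && python3 chk.py &&
python3 -m jog '[[15,[-0.06,0,0],0],[15,[-0.06,0,0],0],[15,[0,0,0],0]]' >/dev/null && python3 chk.py &&
python3 -m jog '[[15,[-0.04,0,0],0],[15,[-0.04,0,0],0],[15,[0,0,0],0]]' >/dev/null && python3 chk.py &&
python3 -m jog '[[15,[-0.02,0,0],0],[15,[-0.02,0,0],0],[15,[0,0,0],0]]' >/dev/null && python3 chk.py &&
python3 -m jog '[[15,[-0.02,0,0],0],[15,[-0.02,0,0],0],[15,[0,0,0],0]]' >/dev/null && python3 chk.py &&
python3 -m jog '[[15,[-0.02,0,0],0],[15,[-0.02,0,0],0],[15,[0,0,0],0]]' >/dev/null && python3 chk.py &&
python3 -m jog '[[15,[-0.02,0,0],0],[15,[-0.02,0,0],0],[15,[0,0,0],0]]' >/dev/null && python3 chk.py &&
python3 -m jog '[[15,[-0.02,0,0],0],[15,[-0.02,0,0],0],[15,[0,0,0],0]]' >/dev/null && python3 chk.py &&
python3 -m jog '[[15,[-0.02,0,0],0],[15,[-0.02,0,0],0],[15,[0,0,0],0]]' >/dev/null && python3 chk.py
```

```text
t 17.6 TCP in stand [ -1.42 235.76  99.86] nose y 25.8 axis z 118.96 yaw-err -0.0007 tilt [0.     0.0001] F stand [-0.2 -0.6 -1.4] M [-0.04  0.07 -0.02] 60
t 17.9 TCP in stand [ -1.45 229.81  99.85] nose y 19.8 axis z 118.95 yaw-err -0.0006 tilt [0.0001 0.0001] F stand [ 0.2  0.4 -1.9] M [0.03 0.07 0.03] 60
t 18.2 TCP in stand [ -1.46 225.92  99.82] nose y 15.9 axis z 118.92 yaw-err -0.0005 tilt [0.0001 0.0001] F stand [-0.7  0.7 -1.9] M [ 0.05  0.05 -0.02] 60
t 18.5 TCP in stand [ -1.46 224.06  99.84] nose y 14.1 axis z 118.94 yaw-err -0.0004 tilt [0. 0.] F stand [ 0.2  0.5 -1.8] M [0.07 0.1  0.04] 60
t 18.8 TCP in stand [ -1.47 222.03  99.84] nose y 12.0 axis z 118.94 yaw-err -0.0004 tilt [0.0001 0.    ] F stand [ 0.1  0.4 -2.5] M [-0.04  0.06 -0.03] 60
t 19.1 TCP in stand [ -1.46 220.04  99.85] nose y 10.0 axis z 118.95 yaw-err -0.0004 tilt [0. 0.] F stand [-0.3 -0.  -1.9] M [ 0.06  0.09 -0.  ] 60
t 19.4 TCP in stand [ -1.45 218.03  99.87] nose y 8.0 axis z 118.97 yaw-err -0.0004 tilt [0. 0.] F stand [-0.   0.2 -2.5] M [-0.03  0.08  0.01] 60
t 19.7 TCP in stand [ -1.46 216.02  99.85] nose y 6.0 axis z 118.95 yaw-err -0.0004 tilt [0.     0.0001] F stand [ 0.4 -0.9 -4. ] M [ 0.02  0.04 -0.05] 60
t 20.0 TCP in stand [ -1.46 214.02  99.84] nose y 4.0 axis z 118.94 yaw-err -0.0004 tilt [0.0001 0.0001] F stand [-0.1 -0.8 -2.1] M [-0.03  0.08  0.  ] 60
```

```bash
python3 -m jog '[[15,[-0.02,0,0],0],[15,[-0.02,0,0],0],[15,[0,0,0],0]]' >/dev/null && python3 chk.py &&
python3 -m jog '[[15,[-0.02,0,0],0],[15,[-0.02,0,0],0],[15,[0,0,0],0]]' >/dev/null && python3 chk.py &&
python3 -m jog '[[15,[-0.02,0,0],0],[15,[-0.02,0,0],0],[15,[0,0,0],0]]' >/dev/null && python3 chk.py &&
python3 -m jog '[[15,[-0.02,0,0],0],[15,[-0.02,0,0],0],[15,[0,0,0],0]]' >/dev/null && python3 chk.py &&
python3 -m jog '[[15,[-0.02,0,0],0],[15,[-0.02,0,0],0],[15,[0,0,0],0]]' >/dev/null && python3 chk.py &&
python3 -m jog '[[15,[-0.02,0,0],0],[15,[-0.02,0,0],0],[15,[0,0,0],0]]' >/dev/null && python3 chk.py &&
python3 -m jog '[[15,[-0.04,0,0],0],[15,[-0.04,0,0],0],[15,[0,0,0],0]]' >/dev/null && python3 chk.py &&
python3 -m jog '[[15,[-0.04,0,0],0],[15,[-0.04,0,0],0],[15,[0,0,0],0]]' >/dev/null && python3 chk.py &&
python3 -m jog '[[15,[-0.04,0,0],0],[15,[-0.04,0,0],0],[15,[0,0,0],0]]' >/dev/null && python3 chk.py
```

```text
t 20.3 TCP in stand [ -1.46 212.03  99.83] nose y 2.0 axis z 118.93 yaw-err -0.0004 tilt [0.0001 0.    ] F stand [ 0.9 -1.1 -1.7] M [-0.02  0.06  0.03] 60
t 20.6 TCP in stand [ -1.44 210.01  99.86] nose y 0.0 axis z 118.96 yaw-err -0.0004 tilt [-0.  0.] F stand [-0.   0.8 -1.4] M [ 0.04  0.09 -0.04] 60
t 20.9 TCP in stand [ -1.48 208.03  99.82] nose y -2.0 axis z 118.92 yaw-err -0.0004 tilt [0.0001 0.    ] F stand [-0.5 -0.3 -2.6] M [ 0.05  0.1  -0.04] 60
t 21.2 TCP in stand [ -1.48 206.05  99.83] nose y -4.0 axis z 118.93 yaw-err -0.0005 tilt [ 0.0001 -0.    ] F stand [-1.1 -0.2 -1.9] M [ 0.1   0.1  -0.07] 60
t 21.5 TCP in stand [ -1.5  204.02  99.82] nose y -6.0 axis z 118.92 yaw-err -0.0005 tilt [0.0001 0.0001] F stand [ 0.3 -0.3 -2.8] M [ 0.06  0.15 -0.11] 60
t 21.8 TCP in stand [ -1.48 202.03  99.82] nose y -8.0 axis z 118.92 yaw-err -0.0005 tilt [0.0001 0.    ] F stand [-1.6  0.1 -3.3] M [ 0.07  0.12 -0.14] 60
t 22.1 TCP in stand [ -1.47 197.83  99.82] nose y -12.2 axis z 118.92 yaw-err -0.0006 tilt [0.0001 0.0002] F stand [-0.7 -1.1 -3.8] M [ 0.04  0.18 -0.11] 60
t 22.4 TCP in stand [ -1.48 193.87  99.84] nose y -16.1 axis z 118.94 yaw-err -0.0005 tilt [0.0001 0.0001] F stand [-0.7 -0.9 -2.5] M [ 0.06  0.21 -0.16] 60
t 22.7 TCP in stand [ -1.46 189.86  99.84] nose y -20.1 axis z 118.94 yaw-err -0.0005 tilt [0.0001 0.0002] F stand [-0.8  0.5 -1.9] M [ 0.01  0.15 -0.21] 60
```

```bash
python3 -m jog '[[15,[-0.06,0,0],0],[15,[-0.06,0,0],0],[15,[-0.06,0,0],0],[15,[-0.06,0,0],0],[15,[0,0,0],0]]' >/dev/null && python3 chk.py &&
python3 -m jog '[[15,[-0.06,0,0],0],[15,[-0.06,0,0],0],[15,[-0.06,0,0],0],[15,[-0.06,0,0],0],[15,[-0.06,0,0],0],[15,[-0.06,0,0],0],[15,[0,0,0],0]]' >/dev/null && python3 chk.py &&
python3 -m jog '[[15,[-0.04,0,0],0],[15,[-0.04,0,0],0],[15,[0,0,0],0]]' >/dev/null && python3 chk.py &&
python3 -m jog '[[15,[-0.02,0,0],0],[15,[-0.02,0,0],0],[15,[0,0,0],0]]' >/dev/null && python3 chk.py &&
python3 -m jog '[[15,[-0.02,0,0],0],[15,[-0.02,0,0],0],[15,[0,0,0],0]]' >/dev/null && python3 chk.py &&
python3 -m jog '[[15,[-0.02,0,0],0],[15,[-0.02,0,0],0],[15,[0,0,0],0]]' >/dev/null && python3 chk.py &&
python3 -m jog '[[15,[-0.02,0,0],0],[15,[-0.02,0,0],0],[15,[0,0,0],0]]' >/dev/null && python3 chk.py &&
python3 -m jog '[[15,[-0.02,0,0],0],[15,[-0.02,0,0],0],[15,[0,0,0],0]]' >/dev/null && python3 chk.py &&
python3 -m jog '[[15,[-0.02,0,0],0],[15,[-0.02,0,0],0],[15,[0,0,0],0]]' >/dev/null && python3 chk.py &&
python3 -m jog '[[15,[-0.02,0,0],0],[15,[-0.02,0,0],0],[15,[0,0,0],0]]' >/dev/null && python3 chk.py
```

```text
t 23.2 TCP in stand [ -1.46 177.68  99.87] nose y -32.3 axis z 118.97 yaw-err -0.0007 tilt [0.     0.0002] F stand [-0.6 -0.8 -3.4] M [ 0.05  0.24 -0.13] 60
t 23.9 TCP in stand [ -1.46 159.7   99.84] nose y -50.3 axis z 118.94 yaw-err -0.0007 tilt [0.0001 0.0002] F stand [-0.4 -0.8 -3.5] M [-0.03  0.29 -0.16] 60
t 24.2 TCP in stand [ -1.51 155.92  99.82] nose y -54.1 axis z 118.92 yaw-err -0.0005 tilt [0.0001 0.0001] F stand [-2.  -0.2 -3.6] M [-0.01  0.3  -0.24] 60
t 24.5 TCP in stand [ -1.49 154.07  99.85] nose y -55.9 axis z 118.95 yaw-err -0.0003 tilt [0.     0.0001] F stand [-1.   1.  -2.9] M [ 0.12  0.27 -0.19] 60
t 24.8 TCP in stand [ -1.49 152.02  99.82] nose y -58.0 axis z 118.92 yaw-err -0.0004 tilt [0.     0.0001] F stand [-1.5 -0.3 -3.1] M [ 0.17  0.29 -0.27] 60
t 25.1 TCP in stand [ -1.46 150.01  99.86] nose y -60.0 axis z 118.96 yaw-err -0.0004 tilt [-0.      0.0001] F stand [-2.5  0.4 -3.1] M [ 0.18  0.29 -0.18] 60
t 25.4 TCP in stand [ -1.47 147.99  99.84] nose y -62.0 axis z 118.94 yaw-err -0.0004 tilt [0.     0.0001] F stand [-1.7  0.1 -2.5] M [ 0.17  0.35 -0.19] 60
t 25.7 TCP in stand [ -1.48 146.    99.83] nose y -64.0 axis z 118.93 yaw-err -0.0005 tilt [0.0001 0.0001] F stand [-1.4  0.5 -3.7] M [ 0.18  0.29 -0.16] 60
t 26.0 TCP in stand [ -1.47 143.99  99.85] nose y -66.0 axis z 118.95 yaw-err -0.0005 tilt [0.     0.0001] F stand [-0.9 -1.  -3.8] M [ 0.09  0.28 -0.21] 60
t 26.3 TCP in stand [ -1.49 142.03  99.85] nose y -68.0 axis z 118.95 yaw-err -0.0004 tilt [0.     0.0001] F stand [-1.9 -0.5 -3.3] M [ 0.17  0.33 -0.22] 60
```

```bash
python3 -m jog '[[15,[-0.04,0,0],0],[15,[-0.04,0,0],0],[15,[0,0,0],0]]' >/dev/null && python3 chk.py &&
python3 -m jog '[[15,[-0.04,0,0],0],[15,[-0.04,0,0],0],[15,[0,0,0],0]]' >/dev/null && python3 chk.py &&
python3 -m jog '[[15,[-0.04,0,0],0],[15,[-0.04,0,0],0],[15,[0,0,0],0]]' >/dev/null && python3 chk.py &&
python3 -m jog '[[15,[-0.04,0,0],0],[15,[-0.04,0,0],0],[15,[0,0,0],0]]' >/dev/null && python3 chk.py &&
python3 -m jog '[[15,[-0.04,0,0],0],[15,[0,0,0],0]]' >/dev/null && python3 chk.py &&
python3 -m jog '[[15,[-0.02,0,0],0],[15,[0,0,0],0]]' >/dev/null && python3 chk.py &&
python3 -m jog '[[15,[-0.02,0,0],0],[15,[0,0,0],0]]' >/dev/null && python3 chk.py &&
python3 -m jog '[[15,[-0.02,0,0],0],[15,[0,0,0],0]]' >/dev/null && python3 chk.py &&
python3 -m jog '[[15,[-0.02,0,0],0],[15,[0,0,0],0]]' >/dev/null && python3 chk.py
```

```text
t 26.6 TCP in stand [ -1.48 137.83  99.85] nose y -72.2 axis z 118.95 yaw-err -0.0005 tilt [0.     0.0002] F stand [-1.6 -1.9 -2.8] M [-0.    0.31 -0.18] 60
t 26.9 TCP in stand [ -1.48 133.85  99.84] nose y -76.1 axis z 118.94 yaw-err -0.0005 tilt [0.     0.0001] F stand [-1.4 -1.3 -2.5] M [-0.    0.27 -0.22] 60
t 27.2 TCP in stand [ -1.49 129.85  99.84] nose y -80.1 axis z 118.94 yaw-err -0.0005 tilt [0.0001 0.0002] F stand [-0.9 -0.9 -3.6] M [-0.06  0.34 -0.17] 60
t 27.5 TCP in stand [ -1.48 125.86  99.85] nose y -84.1 axis z 118.95 yaw-err -0.0005 tilt [0.     0.0002] F stand [-2.6 -0.8 -3.9] M [-0.01  0.31 -0.25] 60
t 27.7 TCP in stand [ -1.49 123.94  99.84] nose y -86.1 axis z 118.94 yaw-err -0.0004 tilt [0.     0.0001] F stand [-1.  -0.5 -3.2] M [ 0.05  0.38 -0.2 ] 60
t 27.9 TCP in stand [ -1.51 123.07  99.83] nose y -86.9 axis z 118.93 yaw-err -0.0004 tilt [0. 0.] F stand [-1.9  0.2 -2.8] M [ 0.12  0.31 -0.17] 60
t 28.1 TCP in stand [ -1.48 122.09  99.85] nose y -87.9 axis z 118.95 yaw-err -0.0003 tilt [-0. -0.] F stand [-1.1  0.4 -2.4] M [ 0.18  0.35 -0.22] 60
t 28.3 TCP in stand [ -1.5  121.06  99.84] nose y -88.9 axis z 118.94 yaw-err -0.0004 tilt [0. 0.] F stand [-1.5 -1.2 -3. ] M [ 0.19  0.32 -0.18] 60
t 28.5 TCP in stand [ -1.49 120.04  99.83] nose y -90.0 axis z 118.93 yaw-err -0.0004 tilt [0.     0.0001] F stand [-0.7 -0.2 -2.8] M [ 0.2   0.33 -0.14] 60
```

```bash
python3 -m jog '[[15,[-0.02,0,0],0],[15,[0,0,0],0]]' >/dev/null && python3 chk.py 4.5 &&
python3 -m jog '[[15,[-0.01,0,0],0],[15,[0,0,0],0]]' >/dev/null && python3 chk.py 4.5 &&
python3 -m jog '[[15,[-0.01,0,0],0],[15,[0,0,0],0]]' >/dev/null && python3 chk.py 4.5 &&
python3 -m jog '[[15,[-0.01,0,0],0],[15,[0,0,0],0]]' >/dev/null && python3 chk.py 4.5 &&
python3 -m jog '[[15,[-0.01,0,0],0],[15,[0,0,0],0]]' >/dev/null && python3 chk.py 4.5 &&
python3 -m jog '[[15,[-0.01,0,0],0],[15,[0,0,0],0]]' >/dev/null && python3 chk.py 4.5 &&
python3 -m jog '[[15,[-0.01,0,0],0],[15,[0,0,0],0]]' >/dev/null && python3 chk.py 4.5 &&
python3 -m jog '[[15,[-0.01,0,0],0],[15,[0,0,0],0]]' >/dev/null && python3 chk.py 4.5 &&
python3 -m jog '[[15,[-0.01,0,0],0],[15,[0,0,0],0]]' >/dev/null && python3 chk.py 4.5 &&
python3 -m jog '[[15,[-0.01,0,0],0],[15,[0,0,0],0]]' >/dev/null && python3 chk.py 4.5 &&
python3 -m jog '[[15,[-0.01,0,0],0],[15,[0,0,0],0]]' >/dev/null && python3 chk.py 4.5 &&
python3 -m jog '[[15,[-0.01,0,0],0],[15,[0,0,0],0]]' >/dev/null && python3 chk.py 4.5
```

```text
t 28.7 TCP in stand [ -1.49 119.03  99.84] nose y -91.0 axis z 118.94 yaw-err -0.0004 tilt [0.     0.0001] F stand [-1.6 -0.6 -1.9] M [ 0.17  0.3  -0.14] 60
t 28.9 TCP in stand [ -1.51 118.61  99.83] nose y -91.4 axis z 118.93 yaw-err -0.0004 tilt [0.0001 0.    ] F stand [-2.   1.  -3.1] M [ 0.16  0.34 -0.18] 60
t 29.1 TCP in stand [ -1.46 118.11  99.89] nose y -91.9 axis z 118.99 yaw-err -0.0003 tilt [-0.0001  0.    ] F stand [-1.4  0.8 -3.1] M [ 0.22  0.31 -0.13] 60
t 29.3 TCP in stand [ -1.47 117.61  99.85] nose y -92.4 axis z 118.95 yaw-err -0.0004 tilt [-0. -0.] F stand [-1.1  0.2 -2.9] M [ 0.19  0.35 -0.21] 60
t 29.5 TCP in stand [ -1.48 117.1   99.86] nose y -92.9 axis z 118.96 yaw-err -0.0004 tilt [-0.  0.] F stand [-2.   0.5 -2.5] M [ 0.23  0.31 -0.17] 60
t 29.7 TCP in stand [ -1.48 116.61  99.86] nose y -93.4 axis z 118.96 yaw-err -0.0003 tilt [-0.  0.] F stand [-1.2  1.3 -3.7] M [ 0.24  0.35 -0.18] 60
t 29.9 TCP in stand [ -1.5  116.25  99.87] nose y -93.7 axis z 118.97 yaw-err -0.0003 tilt [-0.     -0.0002] F stand [-1.6  1.9 -2.3] M [ 0.59  0.33 -0.1 ] 60
t 30.1 TCP in stand [ -1.52 116.18  99.89] nose y -93.8 axis z 118.99 yaw-err -0.0002 tilt [-0.0001 -0.0009] F stand [-1.8  5.7 -3.1] M [ 1.23  0.37 -0.17] 60
STOP
```

```bash
python3 -m jog '[[15,[-0.005,0,0],0],[15,[0,0,0],0]]' >/dev/null && python3 chk.py 10 &&
python3 -m jog '[[15,[-0.004,0,0],0],[15,[0,0,0],0]]' >/dev/null && python3 chk.py 10.5 &&
python3 -m jog '[[15,[-0.003,0,0],0],[15,[0,0,0],0]]' >/dev/null && python3 chk.py 10.5
```

```text
t 30.3 TCP in stand [ -1.51 116.19  99.91] nose y -93.8 axis z 119.01 yaw-err -0.0001 tilt [-0.0002 -0.0013] F stand [-1.5  7.3 -3.4] M [ 1.44  0.29 -0.12] 60
t 30.5 TCP in stand [ -1.52 116.18  99.91] nose y -93.8 axis z 119.01 yaw-err -0.0 tilt [-0.0002 -0.0016] F stand [-1.2  9.1 -3.1] M [ 1.75  0.35 -0.12] 60
t 30.7 TCP in stand [ -1.52 116.13  99.93] nose y -93.9 axis z 119.03 yaw-err -0.0001 tilt [-0.0003 -0.0018] F stand [-2.6 10.8 -3.5] M [ 1.93  0.36 -0.14] 60
STOP
```

```bash
python3 -m jog '[[15,[0,0,0],0],[15,[0,0,0],0],[15,[0,0,0],0]]' >/dev/null && python3 st.py
python3 -m jog '[[15,[0.008,0,0],0],[15,[0,0,0],0]]' >/dev/null && python3 st.py
python3 -m jog '[[60,[0,0,0],0],[60,[0,0,0],0],[60,[0,0,0],0],[60,[0,0,0],0],[60,[0,0,0],0],[60,[0,0,0],0],[60,[0,0,0],0]]' && python3 st.py
```

```text
t 31.0 TCP in stand [ -1.53 116.14  99.91] nose y -93.9 axis z 119.01 yaw-err -0.0 tilt [-0.0002 -0.0018] F stand [-2.  10.3 -3.3] M [ 1.85  0.31 -0.17] 60
t 31.2 TCP in stand [ -1.55 116.18  99.87] nose y -93.8 axis z 118.97 yaw-err -0.0 tilt [-0.0001 -0.0011] F stand [-1.7  7.4 -4.4] M [ 1.35  0.4  -0.16] 60
clock: 31.9
eef_pos: [524.9, 94.4, 99.9]
eef_rot: [3.142, 0.0, 1.483]
wrist_force: [0.3, 0.3, 0.0]
finger_gap: 60.3
finger_force: 0.0
t 31.9 TCP in stand [ -1.47 115.43  99.86] nose y -94.6 axis z 118.96 yaw-err -0.0003 tilt [-0.0001  0.    ] F stand [0.2 0.3 0. ] M [-0.08  0.07  0.01] 0
```

Released. Raise straight up, then move back for a check view.

```bash
python3 -m jog '[[60,[0,0,-0.1],0],[60,[0,0,-0.3],0],[60,[0,0,-0.5],0],[60,[0,0,-0.5],0],[60,[0,0,-0.5],0],[60,[0,0,-0.3],0],[60,[0.4,0,0],0],[60,[0.5,0,0],0],[60,[0.5,0,0],0],[60,[0.5,0,0],0],[60,[0.5,0,0],0],[60,[0.3,0,0],0],[60,[0,0,0],0],[60,[0,0,0],0],[60,[0,0,0],0]]'
python3 - <<'E'
from h import *
s=read_state();w=camera("wrist")[:,:,::-1];im=camera("side")[:,:,::-1];cv2.imwrite("pics/w5.png",w)
cv2.imwrite("pics/end.png",np.hstack([cv2.resize(im[130:260,290:420],(400,400),interpolation=2),cv2.resize(w[100:400,170:470],(400,400))]))
E
```

```text
clock: 33.4
eef_pos: [536.9, 227.9, 210.0]
eef_rot: [3.142, 0.0, 1.482]
wrist_force: [-0.2, 0.4, 0.1]
finger_gap: 59.8
finger_force: 0.0
```

View pics/end.png

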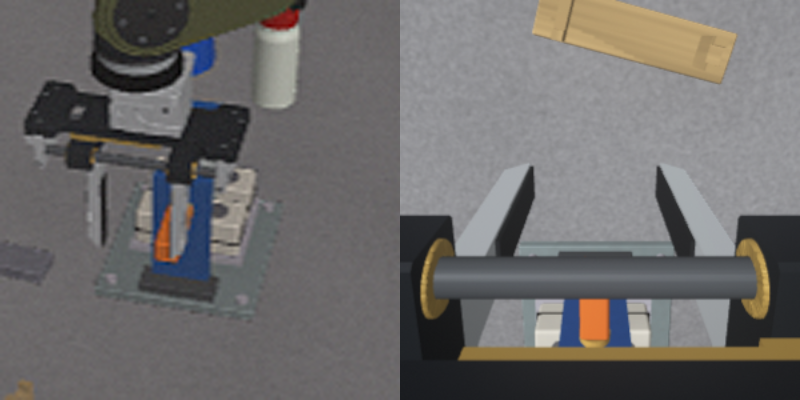

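The axle sits in the stand with its handle close to the plate. I take one look from above to check that the collar is flush.

```bash
python3 -m jog '[[60,[-0.3,0,0],0],[60,[-0.5,0,0],0],[60,[-0.5,0,0],0],[60,[-0.5,0,0],0],[60,[-0.5,0,0],0],[60,[-0.5,0,0],0],[60,[-0.5,0,0],0],[60,[-0.5,0,0],0],[60,[-0.2,0,0],0],[60,[0,0,0],0],[60,[0,0,0],0],[60,[0,0,0],0]]'
python3 - <<'E'
from h import *
s=read_state();w=camera("wrist")[:,:,::-1];cv2.imwrite("pics/w6.png",w)
cv2.imwrite("pics/w6c.png",cv2.resize(w[60:260,200:440],None,fx=3,fy=3,interpolation=2))
y=-.0876;ex=np.array([np.cos(y),np.sin(y),0]);ey=np.array([-np.sin(y),np.cos(y),0]);O=np.array([516.3,-20.7,0])
W=lambda x,yy,z:O+x*ex+yy*ey+[0,0,z]
print((proj("wrist",[W(-1.3,77,132),W(-1.3,71,132),W(-1.3,71,152),W(-1.3,90,131)])-[200,60])*3)
E
```

```text
clock: 34.7
eef_pos: [519.2, 30.4, 209.8]
eef_rot: [-3.142, -0.0, 1.484]
wrist_force: [-0.1, 0.8, -0.3]
finger_gap: 59.9
finger_force: 0.0
[[347.5545515  346.83871389]
 [347.54949315 366.56563736]
 [347.49128189 380.84597206]
 [347.56838807 302.8833091 ]]
```

View pics/w6c.png

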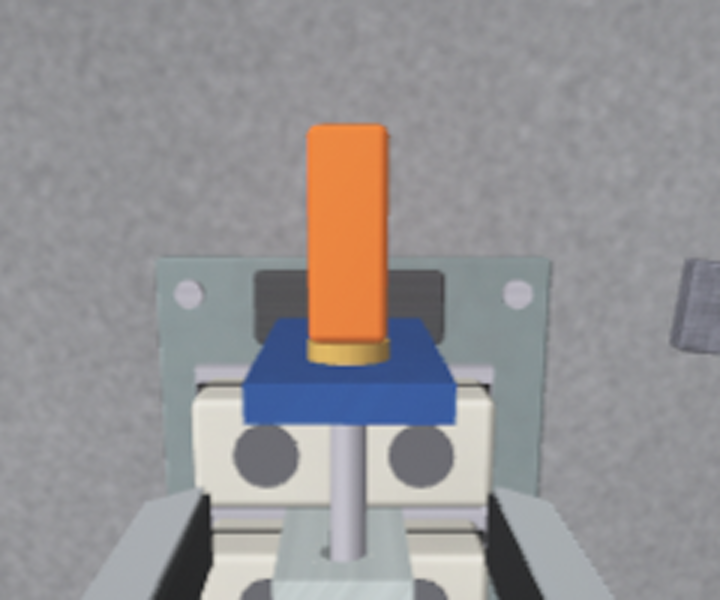

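The collar lies flush on the plate (its front edge at crop row ~364, predicted 366), and the rod runs on into the carrier. Handing in.

```bash
python3 -c "
from cell import *
print(sign_off())"
```

```text
the job is handed in; nothing more can be done
None
```

The axle is through all three holes with its collar home against the first plate, pressed at about 10 N and released; the job is handed in, and no verdict came back from the judging.

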